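Seat a paint tin in the shaker's nest and throw its toggle clamp

ROBOT

A 7-joint arm with a two-finger parallel gripper is mounted at the origin on a cart in front of the work surface, level with it; the furniture and walls round the work are solid. World frame = base frame: x ahead of the robot, y to its left, z up, the work surface at z = 0. Lengths are in m, angles in rad, forces in N, time in s.
With the tool pointing down it reaches from about 0.425 to 0.95 m from the base axis. Payload 16.7 kg.
Tool frame: the origin (TCP) lies at the very end of the fingers, on their centre line; the grasp point (between the pads) lies grip_depth behind it (grip_depth is the distance from the TCP to the grasp point, in m); z points along the fingers, y is the line along which they close (so a half turn about z gives the same grasp; the last joint's range is limited). The gripper opens to 94 mm and grips with 3 to 60 N. Pads are 16 mm wide; open, the fingers measure 119 mm over their backs; the gripper's body (75 mm by 177 mm) begins 78 mm behind the grasp point.
Start: joints at [-1.427, 0.426, 0.074, 1.606, -0.034, 1.111, -0.067], TCP at [0.195, 0.646, 0.173] pointing down, gripper open.
Joint ranges: [-2.85, 2.85], [-0.5, 2.14], [-1.23, 1.37], [0.21, 2.46], [-1.02, 4.16], [0.16, 2.05], [-2.73, 2.73]. Speed limits (rad/s): [1.89, 1.89, 2.39, 2.39, 3.01, 3.01, 3.01].

INTERFACE

Orientations are given as a rotation vector (axis times angle).
In Python, from plant import * gives the robot as it stands. The module is installed in compiled form; this text tells all that it offers.
- The arm moves only by the tool apply_moves, never from a script. Its argument "deltas" is one flat list of numbers, 4 for each row, row after row: the shift along the tool's x, y, z scaled (see below), then the turn about the tool's z scaled (see below). In form: [x, y, z, roll, x, y, z, roll, ...]. A call has 1 to 20 rows; each row is the pose to reach, as a shift and turn from the pose commanded when the call began, along the tool's axes at that moment; what a row does not reach only later rows make up. The controller multiplies each number of a shift by 1 m and each number of a turn by 120 degrees. A row lasts 1/12 s, in which the tool goes at most 41.7 mm and 7.16 degrees, less where a joint would pass 70% of its speed; a pose out of reach is approached as far as the arm can. A call with a number of a shift or a turn outside -1 to 1 is refused whole. A call with a gripper value outside its range is refused whole. "hand" is the closure, from 0 (fully open) to 1 (shut), set as the call begins (left out, the last holds). The fingers move at their own pace and stop on an object; "newtons" is the grip in N (left out, the last holds). Time passes only in rows, so rows that repeat a pose let the fingers close. It gives the time, the measured TCP pose, the force, the opening and the grip force at its end, in the units of the state.
- observe(): the state, without advancing time (a new reading comes with each control period).
- capture(name): name is "scene" or "side" or "wrist"; returns a dict with "img" (384x512x3 uint8, red, green, blue), "range_z" (384x512 float32, m along the optical axis (not along the pixel's ray), 0 where there is no reading), "K" (3x3 intrinsics, pixels), "world_to_cam" (4x4, takes a point from world to camera coordinates); the wrist camera has in their place "mount" (4x4, takes a point from camera to tool coordinates, whose origin is the TCP and whose axes are the flange's). Camera axes: x right, y down, z forward; pixel columns grow to the right and rows downward; lengths in m; the calibration is good to about 2 mm. A picture is of the moment at which its call begins: read the wrist's pose just before it.
- hand_in(): hands the job in; it is judged then, once.
Trained networks look in a picture, given as the dict that the camera call returned (one of the last four; its "shot" number tells which), for a name from the list of things; names that differ only in an ending like _2 or _b are one class to them, and where a whole thing is asked for, a point or a joint stands for the part that bears it (a point fixed in the world has none). Each returns a list of dicts, best first, with "conf" (0 to 1); they miss things now and then, are a little off and sometimes report something else, mostly with a low value. They report only what shows in the picture. A call takes as long as a camera call. They do not tell look-alikes from the thing itself.
- boxes_of(query, picture): "centre" ([x, y, z] in m, in world coordinates, good to about 4 mm: the middle of the surface that is visible of it).
- landmark_of(query, picture): "centre" ([x, y, z] in m, in world coordinates, good to about 4 mm: a listed point, or the origin of a listed thing).
The state is a dict: "t": time; "joint_pos": joint angles; "qvel": joint speeds; "joint_efforts": joint torques, N m; "tcp_pos": TCP position; "tcp_rot": TCP orientation; "ft_force": force on the tool from outside, world axes, zero at the start; "moment": the same for the moment, N m; "width": finger opening in m; "grasp_force": force on a finger pad.
Only numpy, scipy, OpenCV 4.12 (cv2) and the standard library are available. Lean on these libraries where they do the work, as an engineer would, in place of code of your own. Each camera call takes 0.05 s, during which the arm holds its last target. There are 200 camera calls.

TASK

Make the small paint tin that stands on the deck of the bench shaker ready for shaking: push it with the fingertips along the deck until it sits fully home against both jaws of the V nest, then push the handle of the toggle clamp over towards the tin until it goes past centre and snaps locked, with the rubber foot pressing on the tin's lid. Only push, never lift, tip or carry the tin; it must still be home at the end, and everything else on the worktop stays where it is.

Things in the scene. Friction and masses are not known exactly. Their poses are not given: they have to be found in the camera images.
- shaker: bench tin shaker, fixed: grey housing, metal deck 174 x 224 mm, deck top 62 mm above the worktop. Origin: centre of its underside; x from its front (timer dial) to its back, y to the tin side, z up; yawed up to 0.3 rad. V nest on the +y half; on the -y half a dark riser (44 x 80 mm, top 133 mm above the worktop, centred x +25, y -68 mm) carries the toggle clamp. Dial and rocker are not used.
- tin: the small lever-lid paint tin standing on the shaker's deck in front of the V nest: 68 mm across, 79 mm tall, about 0.35 kg; origin at the centre of its underside, z up. It slides on the deck (friction about 0.6). At the start it is 38 to 58 mm short of home along the shaker's x and up to 10 mm off to the side.
- nest (a point): where the centre of the tin's underside is when it is fully home: on the deck, at x +25, y +50 mm in the shaker's frame. The two jaws are upright plates 40 mm tall, 60 mm long, at 25 degrees either side of the shaker's x axis, and touch the tin's side when it is home; the V's mouth, about 100 mm wide, opens to -x. Nothing stands in front of it but the tin.
- handle_end (a point): centre of the top end of the clamp's handle: a black plastic grip 17 mm thick, 76 mm long, on a steel stem (106 mm from stem pin to this end). It swings in the shaker's plane x = +25 mm. Open: at y -159, z +242 mm, leaning 58 degrees away from the tin. Closing, this point goes to +y and up through (y, z) = (-139, 258), (-110, 276), (-80, 286), (-50, 289) mm. The space on its -y side is free.
- handle_locked (a point): where the handle's end is when the clamp is locked: x +25, y -24, z +289 mm in the shaker's frame, handle leaning 2 degrees towards the tin. Dead centre is 5 mm before it (handle upright).
- clamp_foot: rubber foot of the clamp, a disc 44 mm across on a spring-loaded spindle (5 N/mm, 10 mm of travel) at the end of the clamp's 100 mm bar; origin on the bar's end, 30 mm behind the foot's face, z away from the face. Open: the bar stands up and the face looks to the shaker's +y, at y -19, z +263 mm. Closed: the bar is level and the foot bears on the lid of a tin that is home.
- clamp_handle (a joint): toggle elbow of the clamp (angle between its short link and the handle), rad: 0 = fully open on its stop; 2.37 = dead centre; 2.52 = past centre on the stop, locked. Let go short of dead centre, a light spring returns it to open; past it, it snaps to 2.52 by itself. It takes 2 to 4 N at the handle's end until the foot meets the lid, near 1.9, then up to about 12 N to pass dead centre.
- waiting_tin: a second small paint tin, same kind and size as the first (68 mm across, 79 mm tall, 0.35 kg), standing on the worktop beside the shaker's +y side; origin at the centre of its underside. Leave it alone.
- label_roll: roll of blank white labels standing on end, 68 mm across, 62 mm tall; origin at the centre of its underside. Leave it alone.
- masking_roll: roll of masking tape, 98 mm across, 25 mm high, lying flat; origin at the centre of its underside. Leave it alone.
- air_cap: small spray-gun air cap, 34 mm across, 25 mm high; origin at the centre of its underside. Leave it alone.
- spatula: spatula lying flat, 226 mm long, 28 mm wide, 21 mm high; origin under its middle. Leave it alone.
Things that resemble listed ones, but are neither listed nor needed, are in the scene too. Leave any orange or yellow look-alike of the tin alone.

How it is judged:
By the outcome, as a careful person would: the job done as asked, in the order asked, and still so for the second after the job is handed in, with the robot touching nothing.
It also fails if it takes over 70 s, if anything falls off the work surface, if the arm or the gripper's body presses on something with over 40 N, if the wrist force passes 120 N, or if a joint passes its speed limit or range.

## Working session

There is one attempt and no reset: what is moved stays moved. The work goes in short steps, Python scripts to look and compute and a tool call to move; the robot and the scene stay as the last step left them, time stands still between calls to the robot, and variables do not carry over. Pictures are saved under pics/ and viewed, at most 10 in all, crops included, and the job is handed in when it is done.

Besides the shell and the picture viewer there is one more tool, called after "Request:" by a JSON object that holds its "method" and its "body". apply_moves: Moves the arm, as the interface text tells. Its arguments: {"type":"object","properties":{"deltas":{"type":"array","items":{"type":"number"}},"hand":{"type":"number"},"newtons":{"type":"number"}},"required":["deltas"]}

```bash
mkdir -p pics
cat > h.py <<'E'
from plant import *
import numpy as np, cv2
from scipy.spatial.transform import Rotation as R
def save(c,n): cv2.imwrite('pics/'+n+'.png',cv2.cvtColor(c['img'],cv2.COLOR_RGB2BGR))
def world(c):
    K=c['K'];z=c['range_z'];v,u=np.mgrid[:384,:512]
    p=np.stack([(u-K[0,2])/K[0,0]*z,(v-K[1,2])/K[1,1]*z,z,np.ones_like(z)],-1)
    return (p@np.linalg.inv(c['world_to_cam']).T)[...,:3]
E
python3 - <<'E'
from h import *
s=observe();print({k:np.round(s[k],3) for k in s})
ims=[]
for n in ['scene','side']:
    c=capture(n);ims.append(c);save(c,n+'0')
    np.savez(n+'0.npz',**c)
    for q in ['shaker','tin','nest','handle_end','handle_locked','clamp_foot','waiting_tin','clamp_handle']:
        for f in (boxes_of,landmark_of):
            print(n,f.__name__[:3],q,[(np.round(d['centre'],3).tolist(),round(d['conf'],2)) for d in f(q,c)[:3]])
E
```

```text
{'t': np.float64(0.0), 'joint_pos': array([-1.428,  0.427,  0.074,  1.607, -0.034,  1.111, -0.067]), 'qvel': array([-0.   ,  0.001,  0.   ,  0.002,  0.001,  0.   , -0.001]), 'joint_efforts': array([-1.0000e-03, -9.3584e+01,  3.6660e+00, -4.5418e+01, -4.9000e-02,
        2.0000e-02,  0.0000e+00]), 'tcp_pos': array([0.195, 0.646, 0.173]), 'tcp_rot': array([-4.580e-01, -3.108e+00,  2.000e-03]), 'ft_force': array([ 0.686,  0.409, -0.718]), 'moment': array([-0.014, -0.021, -0.005]), 'grasp_force': np.float64(0.0), 'width': np.float64(0.094)}
scene cal shaker []
scene cal shaker [([0.496, 0.112, 0.001], 0.98)]
scene cal tin [([0.466, 0.145, 0.123], 0.84), ([0.645, 0.113, 0.065], 0.81), ([0.432, 0.387, 0.06], 0.74)]
scene cal tin [([0.473, 0.166, 0.059], 0.91), ([0.648, 0.13, -0.001], 0.59), ([0.439, 0.409, -0.002], 0.55)]
scene cal nest [([0.499, 0.054, 0.059], 0.57)]
scene cal nest [([0.521, 0.162, 0.062], 0.96), ([0.487, 0.278, -0.002], 0.62)]
scene cal handle_end [([0.514, 0.003, 0.218], 0.54)]
scene cal handle_end [([0.52, -0.046, 0.242], 0.45)]
scene cal handle_locked [([0.499, 0.05, 0.056], 0.58)]
scene cal handle_locked []
scene cal clamp_foot [([0.517, 0.08, 0.268], 0.68)]
scene cal clamp_foot [([0.521, 0.063, 0.261], 0.39)]
scene cal waiting_tin [([0.471, 0.277, 0.073], 0.55)]
scene cal waiting_tin [([0.486, 0.277, 0.002], 0.81)]
scene cal clamp_handle [([0.52, 0.0, 0.214], 0.69), ([0.502, 0.05, 0.059], 0.17)]Traceback (most recent call last):
  File "<stdin>", line 9, in <module>
ValueError: it knows: air_cap, clamp_foot, handle_end, handle_locked, label_roll, masking_roll, nest, shaker, spatula, tin, waiting_tin
```

Run:
```python
from h import *
for n in ['scene','side']:
    c=capture(n);save(c,n+'1');np.savez(n+'1.npz',**c)
    if n=='side':
      for q in ['shaker','tin','nest','handle_end','handle_locked','clamp_foot','waiting_tin','label_roll','masking_roll','air_cap','spatula']:
        for f in (landmark_of,):
            print(n,q,[(np.round(d['centre'],3).tolist(),round(d['conf'],2)) for d in f(q,c)[:3]])
a=np.hstack([cv2.imread('pics/scene1.png'),cv2.imread('pics/side1.png')])
cv2.imwrite('pics/both.png',cv2.resize(a,(800,300)))
```

```text
side shaker [([0.492, 0.108, -0.004], 0.69)]
side tin [([0.652, 0.135, -0.004], 0.74), ([0.47, 0.161, 0.057], 0.72), ([0.436, 0.412, 0.004], 0.62)]
side nest [([0.518, 0.164, 0.062], 0.57)]
side handle_end []
side handle_locked [([0.519, 0.084, 0.289], 0.71)]
side clamp_foot [([0.52, 0.062, 0.263], 0.39), ([0.435, 0.608, -0.004], 0.37)]
side waiting_tin [([0.49, 0.277, 0.0], 0.72)]
side label_roll [([0.468, 0.537, 0.0], 0.72), ([0.419, -0.235, -0.0], 0.39)]
side masking_roll [([0.441, -0.334, 0.004], 0.62)]
side air_cap [([0.469, 0.54, 0.0], 0.56), ([0.419, -0.236, -0.001], 0.48), ([0.516, 0.086, 0.291], 0.34)]
side spatula [([0.437, 0.607, -0.003], 0.61), ([0.469, 0.163, 0.06], 0.36)]
```

View pics/scene1.png

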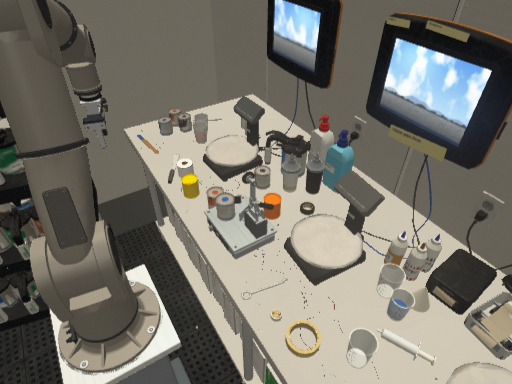

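View pics/side1.png

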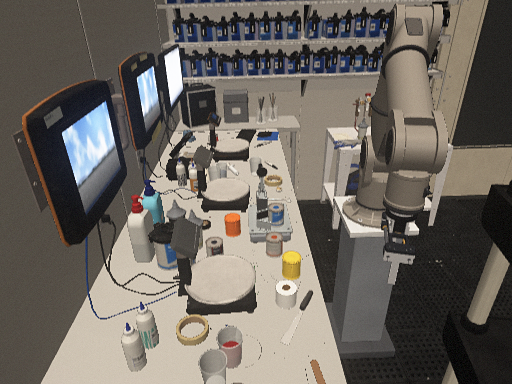

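The target tin is the one with the blue label on the deck: scene (226,205), side (276,212). Four things could be mistaken for it:
- the grey/red waiting tin on the worktop: scene (214,195), side (274,243)
- the orange tin: scene (272,206)
- the yellow tin: scene (190,187)
- a grey tin behind: scene (262,176)

I choose the tin on the deck. Next I'll move the wrist camera above it for a close check.

Request:
{"method": "apply_moves", "body": {"deltas": [0,0,-0.1,0,0,0,-0.2,0.05,0,0,-0.207,0.1,-0.353,-0.39,-0.207,0.61,-0.353,-0.39,-0.207,0.61,-0.353,-0.39,-0.207,0.61,-0.353,-0.39,-0.207,0.61,-0.353,-0.39,-0.207,0.61,-0.353,-0.39,-0.207,0.61,-0.353,-0.39,-0.207,0.61,-0.353,-0.39,-0.207,0.61,-0.353,-0.39,-0.207,0.61,-0.353,-0.39,-0.207,0.61,-0.353,-0.39,-0.207,0.61,-0.353,-0.39,-0.207,0.61,-0.353,-0.39,-0.207,0.61,-0.353,-0.39,-0.207,0.61,-0.353,-0.39,-0.207,0.61,-0.353,-0.39,-0.207,0.61,-0.353,-0.39,-0.207,0.61], "hand": 1}}

```text
t: 3.12
tcp_pos: [0.4197, 0.172, 0.3801]
tcp_rot: [-2.219, -2.224, 0.001]
ft_force: [-0.6, 0.8, -1.2]
width: 0.0007
grasp_force: 0.0
```

```bash
cat >> h.py <<'E'
def wrist():
    s=observe();c=capture('wrist')
    T=np.eye(4);T[:3,:3]=R.from_rotvec(s['tcp_rot']).as_matrix();T[:3,3]=s['tcp_pos']
    c['world_to_cam']=np.linalg.inv(T@c['mount']);return c
def st():
    s=observe();print({k:np.round(s[k],4).tolist() for k in ['t','tcp_pos','tcp_rot','ft_force','joint_pos','width']})
E
python3 - <<'E'
from h import *
st()
c=wrist();save(c,'w1');np.savez('w1.npz',**c);print(c['mount'].round(3).tolist())
for q in ['shaker','tin','nest','handle_end','handle_locked','clamp_foot','waiting_tin']:
    print(q,[(np.round(d['centre'],3).tolist(),round(d['conf'],2)) for d in landmark_of(q,c)[:3]])
E
```

```text
{'t': 3.1167, 'tcp_pos': [0.4197, 0.172, 0.3801], 'tcp_rot': [-2.2191, -2.2238, 0.0008], 'ft_force': [-0.5739, 0.8376, -1.2129], 'joint_pos': [-1.1446, -0.1297, 0.5512, 1.7908, 0.0683, 1.4622, -0.6025], 'width': 0.0007}
[[-0.0, -0.96, -0.281, 0.082], [1.0, -0.0, 0.0, 0.0], [-0.0, -0.281, 0.96, -0.212], [0.0, 0.0, 0.0, 1.0]]
shaker [([0.494, 0.114, 0.003], 0.95)]
tin [([0.469, 0.158, 0.061], 0.64), ([0.651, 0.131, 0.001], 0.55), ([0.521, 0.059, 0.263], 0.51)]
nest [([0.515, 0.16, 0.063], 0.94)]
handle_end []
handle_locked [([0.524, 0.09, 0.289], 0.84), ([0.47, 0.157, 0.065], 0.44)]
clamp_foot [([0.52, 0.059, 0.262], 0.78)]
waiting_tin [([0.485, 0.279, -0.003], 0.9)]
```

View pics/w1.png

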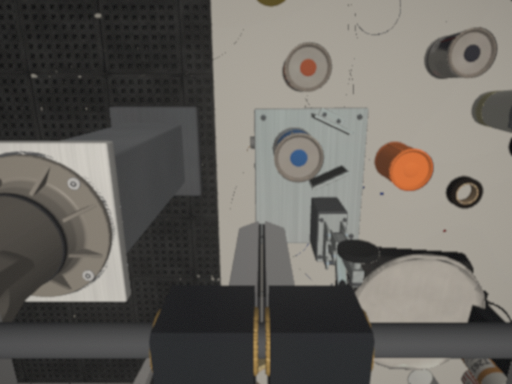

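The wrist view shows the deck at columns 255–367, rows 108–243. The blue-dot tin stands on it, lid centre at (299,158), and the jaws are the dark plates at (328,124) and (328,176). The red-dot waiting tin (308,67) and the orange tin (410,168) are both off the deck, so the choice holds. Next I'll measure precisely from depth.

```bash
cat > meas.py <<'E'
from h import *
def rep(c):
    P=world(c);ok=c['range_z']>0
    def sel(zl,zh,xr,yr): return P[ok&(P[...,2]>zl)&(P[...,2]<zh)&(P[...,0]>xr[0])&(P[...,0]<xr[1])&(P[...,1]>yr[0])&(P[...,1]<yr[1])]
    d=sel(.05,.07,(.35,.62),(-.05,.26))
    print('deck',len(d),np.median(d[:,2]).round(4),cv2.minAreaRect(d[:,:2].astype(np.float32)*1000))
    t=sel(.130,.152,(.38,.58),(.10,.21))
    if len(t): print('lid',len(t),np.median(t[:,2]).round(4),cv2.minEnclosingCircle(t[:,:2].astype(np.float32)*1000),t.mean(0).round(4))
    j=sel(.085,.112,(.47,.60),(.08,.24))
    if len(j):print('jaws',len(j),j.min(0).round(3),j.max(0).round(3))
    w=sel(.07,.095,(.43,.55),(.23,.34)); print('wait',len(w),cv2.minEnclosingCircle(w[:,:2].astype(np.float32)*1000) if len(w) else '')
    h=sel(.15,.32,(.44,.60),(-.09,.12))
    if len(h): 
        print('clamp',len(h),h.min(0).round(3),h.max(0).round(3))
        e=h[h[:,1]<h[:,1].min()+.03];print('handle low-y',e.mean(0).round(3),e.min(0).round(3),e.max(0).round(3))
E
python3 - <<'E'
from meas import *
for n in ['w1','scene1','side1']:
    print(n);rep(dict(np.load(n+'.npz')))
E
```

```text
w1
deck 9680 0.0622 ((514.8564453125, 112.91793823242188), (210.5723419189453, 222.65011596679688), 0.610537052154541)
lid 1954 0.1374 ((469.8218078613281, 162.95054626464844), 33.96111297607422) [0.4701 0.1631 0.1378]
jaws 668 [0.471 0.081 0.085] [0.549 0.217 0.112]
wait 1859 ((485.88189697265625, 281.0295104980469), 33.99568557739258)
clamp 2056 [0.5   0.012 0.15 ] [0.543 0.093 0.286]
handle low-y [0.518 0.027 0.19 ] [0.507 0.012 0.15 ] [0.529 0.042 0.213]
scene1
deck 1416 0.0593 ((494.6683654785156, 127.80025482177734), (174.1566619873047, 264.97491455078125), 0.8326814770698547)
lid 215 0.1348 ((469.60174560546875, 161.5439910888672), 35.517364501953125) [0.4693 0.1603 0.135 ]
jaws 94 [0.47  0.08  0.085] [0.546 0.201 0.112]
wait 134 ((484.2411804199219, 278.3668518066406), 35.01615524291992)
clamp 459 [ 0.5  -0.05  0.15] [0.542 0.092 0.285]
handle low-y [ 0.519 -0.039  0.235] [ 0.514 -0.05   0.219] [ 0.528 -0.021  0.245]
side1
deck 627 0.0589 ((496.0649108886719, 127.4400634765625), (173.63430786132812, 253.6100311279297), 0.04438159614801407)
lid 132 0.1343 ((469.5121765136719, 162.3223419189453), 37.593292236328125) [0.4692 0.1636 0.1344]
jaws 191 [0.474 0.08  0.085] [0.549 0.221 0.111]
wait 135 ((488.0565185546875, 281.2588806152344), 36.1489143371582)
clamp 171 [ 0.502 -0.038  0.152] [0.539 0.098 0.281]
handle low-y [ 0.524 -0.032  0.237] [ 0.517 -0.038  0.231] [ 0.531 -0.025  0.243]
```

Request:
{"method": "apply_moves", "body": {"deltas": [-0.009,-0.018,0,0,-0.009,-0.018,0.04,0,-0.009,-0.018,0.08,0,-0.009,-0.018,0.12,0,-0.009,-0.018,0.16,0,-0.009,-0.018,0.2,0,-0.009,-0.018,0.235,0,-0.009,-0.018,0.265,0,-0.009,-0.018,0.285,0,-0.009,-0.018,0.298,0,-0.009,-0.018,0.298,0,-0.009,-0.018,0.298,0]}}

```text
t: 4.52
tcp_pos: [0.4021, 0.1616, 0.0823]
tcp_rot: [2.221, 2.221, -0.002]
ft_force: [0.4, 0.5, 1.4]
width: 0.0006
grasp_force: 0.0
```

Run:
```python
from meas import *
st();c=wrist();save(c,'w2');rep(c)
```

```text
{'t': 4.5167, 'tcp_pos': [0.4021, 0.1616, 0.0823], 'tcp_rot': [2.221, 2.2213, -0.0024], 'ft_force': [0.4199, 0.4948, 1.3807], 'joint_pos': [-1.0886, 0.1644, 0.6181, 2.2428, -0.1354, 0.7703, -0.3792], 'width': 0.0006}
deck 23902 0.0623 ((507.4538879394531, 149.36744689941406), (188.263427734375, 234.8658905029297), 34.7464599609375)
lid 14419 0.1374 ((446.92987060546875, 162.95352172851562), 57.380516052246094) [0.4659 0.1647 0.138 ]
jaws 2394 [0.47  0.083 0.085] [0.55  0.217 0.112]
wait 8021 ((486.0665588378906, 279.375244140625), 34.34502410888672)
```

View pics/w2.png

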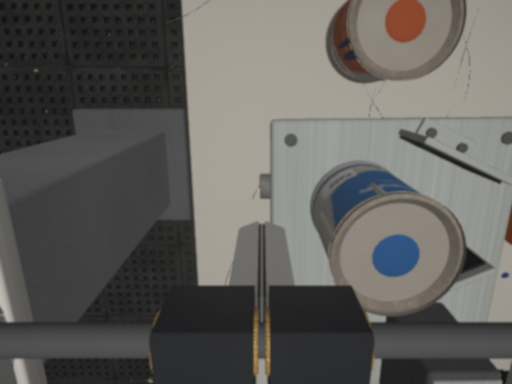

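The fingers are left of the tin, ending at about (262,225), with the tin's near wall at column 312 and a clear gap. Now I'll push along +x.

Request:
{"method": "apply_moves", "body": {"deltas": [0.001,0.007,0,0,0.001,0.014,0,0,0.001,0.018,0,0,0.001,0.022,0,0,0.001,0.026,0,0,0.001,0.03,0,0,0.001,0.034,0,0,0.001,0.038,0,0,0.001,0.042,0,0,0.001,0.046,0,0,0.001,0.05,0,0,0.001,0.054,0,0,0.001,0.058,0,0,0.001,0.061,0,0,0.001,0.061,0,0]}}

```text
t: 5.82
tcp_pos: [0.4641, 0.1629, 0.0824]
tcp_rot: [2.221, 2.221, 0.001]
ft_force: [-1.4, -0.6, -0.6]
width: 0.0007
grasp_force: 0.4
```

Run:
```python
from meas import *
st();c=wrist();save(c,'w3');rep(c)
P=world(c);m=(P[...,2]>.130)&(P[...,2]<.150)&(P[...,0]>.46)&(P[...,0]<.58)&(P[...,1]>.1)&(P[...,1]<.21)
print(cv2.minEnclosingCircle(P[m][:,:2].astype(np.float32)*1000))
c=capture('side');rep(c)
```

```text
{'t': 5.8167, 'tcp_pos': [0.4641, 0.1629, 0.0824], 'tcp_rot': [2.221, 2.2211, 0.0005], 'ft_force': [-1.3554, -0.5671, -0.5696], 'joint_pos': [-0.9906, 0.2749, 0.6117, 2.1253, -0.2183, 0.8008, -0.2436], 'width': 0.0007}
deck 23168 0.0622 ((514.7794189453125, 113.7679214477539), (210.97842407226562, 221.99371337890625), 0.5764076709747314)
lid 13193 0.1378 ((498.1148376464844, 167.18478393554688), 46.386016845703125) [0.5084 0.1695 0.1382]
jaws 2239 [0.476 0.159 0.085] [0.55  0.218 0.112]
wait 8048 ((485.92327880859375, 280.26800537109375), 33.92241287231445)
((502.0145263671875, 166.634765625), 42.46019744873047)
deck 730 0.0585 ((496.1636047363281, 129.427734375), (173.25926208496094, 254.07432556152344), 0.26137906312942505)
lid 170 0.135 ((496.6983947753906, 163.15280151367188), 45.85443115234375) [0.5009 0.1668 0.136 ]
jaws 135 [0.476 0.081 0.085] [0.549 0.22  0.112]
wait 131 ((482.3944396972656, 281.2274169921875), 35.46491622924805)
clamp 119 [ 0.502 -0.044  0.152] [0.539 0.098 0.283]
handle low-y [ 0.524 -0.033  0.236] [ 0.517 -0.044  0.231] [ 0.531 -0.025  0.242]
```

Request:
{"method": "apply_moves", "body": {"deltas": [0,0.002,0,0,0,0.004,0,0,0,0.005,0,0,0,0.006,0,0,0,0.007,0,0,0,0.007,0,0]}}

```text
t: 6.42
tcp_pos: [0.4704, 0.1629, 0.0824]
tcp_rot: [2.221, 2.222, 0.0]
ft_force: [-2.3, -0.9, 0.5]
width: 0.0007
grasp_force: 1.1
```

Request:
{"method": "apply_moves", "body": {"deltas": [0,0.001,0,0,0,0.002,0,0,0,0.003,0,0,0,0.003,0,0]}}

```text
t: 6.75
tcp_pos: [0.4726, 0.1628, 0.0823]
tcp_rot: [-2.221, -2.221, 0.002]
ft_force: [-7.3, -0.8, 5.5]
width: 0.0009
grasp_force: 3.5
```

Request:
{"method": "apply_moves", "body": {"deltas": [0,0.001,0,0,0,0.002,0,0,0,0.002,0,0]}}

```text
t: 7.0
tcp_pos: [0.4737, 0.1624, 0.0821]
tcp_rot: [-2.22, -2.22, 0.004]
ft_force: [-12.2, -2.3, 11.0]
width: 0.0007
grasp_force: 6.5
```

Run:
```python
from meas import *
st()
```

```text
{'t': 7.0, 'tcp_pos': [0.4737, 0.1624, 0.0821], 'tcp_rot': [-2.2199, -2.2205, 0.0044], 'ft_force': [-12.2054, -2.3266, 10.97], 'joint_pos': [-0.9724, 0.294, 0.6087, 2.1037, -0.2312, 0.8112, -0.2226], 'width': 0.0007}
```

Request:
{"method": "apply_moves", "body": {"deltas": [0,-0.002,0,0,0,-0.005,0,0,0,-0.012,0,0,0,-0.03,0,0,0,-0.065,0,0,0,-0.065,0,0,0,-0.065,-0.04,0,0,-0.065,-0.08,0,0,-0.065,-0.12,0,0,-0.065,-0.16,0,0,-0.065,-0.2,0,0,-0.065,-0.24,0,0,-0.065,-0.28,0,0,-0.065,-0.28,0,0,-0.065,-0.28,0]}}

```text
t: 8.25
tcp_pos: [0.4109, 0.1634, 0.364]
tcp_rot: [-2.221, -2.222, -0.007]
ft_force: [-0.4, 0.6, -0.9]
width: 0.0001
grasp_force: 0.0
```

Run:
```python
from meas import *
st();c=wrist();save(c,'w4');np.savez('w4.npz',**c);rep(c)
cv2.imwrite('pics/w4c.png',cv2.resize(cv2.imread('pics/w4.png')[60:300,200:440],(600,600),interpolation=3))
```

```text
{'t': 8.25, 'tcp_pos': [0.4109, 0.1634, 0.364], 'tcp_rot': [-2.2207, -2.2218, -0.0067], 'ft_force': [-0.3568, 0.6451, -0.9467], 'joint_pos': [-1.1844, -0.1629, 0.5791, 1.843, 0.0887, 1.4317, -0.6229], 'width': 0.0001}
deck 10485 0.0622 ((514.7012329101562, 130.55926513671875), (210.5252227783203, 257.7240295410156), 0.5709636211395264)
lid 2137 0.1375 ((517.7417602539062, 163.01101684570312), 34.20895767211914) [0.5181 0.1632 0.1378]
jaws 666 [0.484 0.08  0.085] [0.549 0.217 0.112]
wait 2014 ((485.829345703125, 281.3757019042969), 34.05853271484375)
clamp 2404 [ 0.5   -0.001  0.15 ] [0.542 0.094 0.287]
handle low-y [0.519 0.02  0.194] [ 0.508 -0.001  0.15 ] [0.53  0.028 0.22 ]
```

View pics/w4c.png

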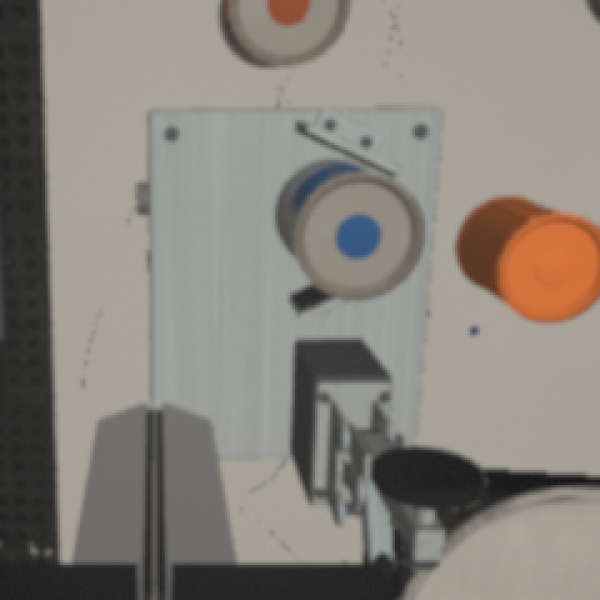

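Run:
```python
from meas import *
for n in ['w1','w4']:
    c=dict(np.load(n+'.npz'));P=world(c).reshape(-1,3)
    d=P[(abs(P[:,2]-.062)<.004)]
    for y0 in (.08,.12,.16,.20,.215):
        s=d[(abs(d[:,1]-y0)<.003)&(d[:,0]>.38)&(d[:,0]<.6)];print(y0,s[:,0].min().round(4),s[:,0].max().round(4))
    for x0 in (.43,.45,.56):
        s=d[(abs(d[:,0]-x0)<.003)&(d[:,1]>-.05)&(d[:,1]<.25)];print('x',x0,s[:,1].min().round(4),s[:,1].max().round(4))
    for sgn in (1,-1):
        j=P[(abs(P[:,2]-.102)<.0035)&(P[:,0]>.46)&(P[:,0]<.57)&(sgn*(P[:,1]-.163)>.012)&(abs(P[:,1]-.163)<.06)]
        j=j[np.hypot(j[:,0]-(.4700 if n=='w1' else .518),j[:,1]-.163)>.0355]
        if len(j)>5: 
            r=cv2.minAreaRect(j[:,:2].astype(np.float32)*1000);print('jaw',sgn,len(j),np.round(r[0],1),np.round(r[1],1),round(r[2],1))
```

```text
0.08 0.4115 0.5827
0.12 0.41 0.5829
0.16 0.4101 0.5829
0.2 0.4087 0.5828
0.215 0.4087 0.5824
x 0.43 0.0404 0.2231
x 0.45 0.0324 0.2232
x 0.56 0.0302 0.2236
jaw 1 129 [522.1 203.7] [ 4.2 60. ] 65.6
jaw -1 137 [523.  120.9] [59.3  5.9] 24.0
0.08 0.4101 0.5824
0.12 0.4102 0.5819
0.16 0.4102 0.582
0.2 0.4087 0.5823
0.215 0.4088 0.5813
x 0.43 0.0362 0.2225
x 0.45 0.0111 0.2224
x 0.56 0.0613 0.2239
jaw 1 140 [521.5 202.9] [ 6. 60.] 65.6
jaw -1 66 [507.9 114.4] [26.2  5.5] 24.1
```

Request:
{"method": "apply_moves", "body": {"deltas": [-0.02,0.035,0,0,-0.045,0.075,0,0,-0.07,0.11,0,0,-0.07,0.11,0,0,-0.07,0.11,0,0,-0.07,0.11,0,0]}}

```text
t: 8.8
tcp_pos: [0.5196, 0.0927, 0.3609]
tcp_rot: [-2.222, -2.22, 0.004]
ft_force: [-0.2, -0.4, 0.2]
width: 0.0006
grasp_force: 0.0
```

```bash
cat > fit.py <<'E'
from meas import *
from scipy.optimize import least_squares
def fit(c):
    P=world(c).reshape(-1,3)
    for zl,zh in ((.07,.10),(.10,.13)):
        w=P[(P[:,2]>zl)&(P[:,2]<zh)];w=w[abs(np.hypot(w[:,0]-.519,w[:,1]-.163)-.0335)<.0045]
        w=w[(w[:,0]<.50)|(w[:,1]>.20)&(w[:,0]<.515)|(w[:,0]>.55)]
        if len(w)<20: continue
        r=least_squares(lambda p:np.hypot(w[:,0]-p[0],w[:,1]-p[1])-.0338,[.519,.163],loss='soft_l1',f_scale=.001)
        print('wall',zl,len(w),r.x.round(4),r.cost)
    t=P[(P[:,2]>.130)&(P[:,2]<.152)];t=t[np.hypot(t[:,0]-.519,t[:,1]-.163)<.04]
    print('lid',cv2.minEnclosingCircle(t[:,:2].astype(np.float32)*1000),cv2.minAreaRect(t[:,:2].astype(np.float32)*1000))
    for sgn in (1,-1):
        j=P[(abs(P[:,2]-.102)<.003)&(P[:,0]>.48)&(P[:,0]<.57)&(sgn*(P[:,1]-.163)>.012)&(abs(P[:,1]-.163)<.06)]
        j=j[np.hypot(j[:,0]-.519,j[:,1]-.163)>.0355]
        if len(j)>5:
            r=cv2.minAreaRect(j[:,:2].astype(np.float32)*1000);print('jaw',sgn,len(j),np.round(r[0],1),np.round(r[1],1),round(r[2],1))
E
python3 - <<'E'
from fit import *
st();fit(dict(np.load('w4.npz')))
c=wrist();save(c,'w5');np.savez('w5.npz',**c);fit(c);rep(c)
cv2.imwrite('pics/w5c.png',cv2.resize(cv2.imread('pics/w5.png'),(768,576),interpolation=3))
E
```

```text
{'t': 8.8, 'tcp_pos': [0.5196, 0.0927, 0.3609], 'tcp_rot': [-2.2224, -2.2204, 0.0044], 'ft_force': [-0.154, -0.4284, 0.1824], 'joint_pos': [-1.0662, 0.0531, 0.8192, 1.6987, -0.0379, 1.4091, -0.2424], 'width': 0.0006}
wall 0.07 113 [0.5196 0.1624] 2.6119949177184837e-06
wall 0.1 128 [0.5194 0.1622] 1.6286074557586792e-05
lid ((517.7417602539062, 163.01101684570312), 34.20895767211914) ((518.0040893554688, 162.59564208984375), (66.70793151855469, 67.01937103271484), 39.65327072143555)
jaw 1 139 [521.8 203.7] [ 4.2 60. ] 65.6
jaw -1 63 [508.1 113.9] [26.1  4.7] 25.4
lid ((517.7354125976562, 162.8240966796875), 33.573829650878906) ((517.839599609375, 162.81727600097656), (66.80573272705078, 66.67401885986328), 43.860626220703125)
jaw 1 161 [522.2 203.5] [ 4.2 59. ] 65.6
jaw -1 144 [523. 121.] [59.   5.3] 26.6
deck 13016 0.0622 ((514.531005859375, 129.64389038085938), (210.6804962158203, 259.4093933105469), 0.5966588258743286)
lid 2437 0.1374 ((517.7354125976562, 162.8240966796875), 33.573829650878906) [0.5178 0.1634 0.1377]
jaws 563 [0.495 0.083 0.085] [0.55  0.217 0.11 ]
wait 1234 ((485.9400329589844, 280.10162353515625), 33.484745025634766)
clamp 1377 [ 0.5   -0.046  0.151] [0.543 0.093 0.286]
handle low-y [ 0.52  -0.044  0.244] [ 0.519 -0.046  0.242] [ 0.52  -0.042  0.245]
```

View pics/w5c.png

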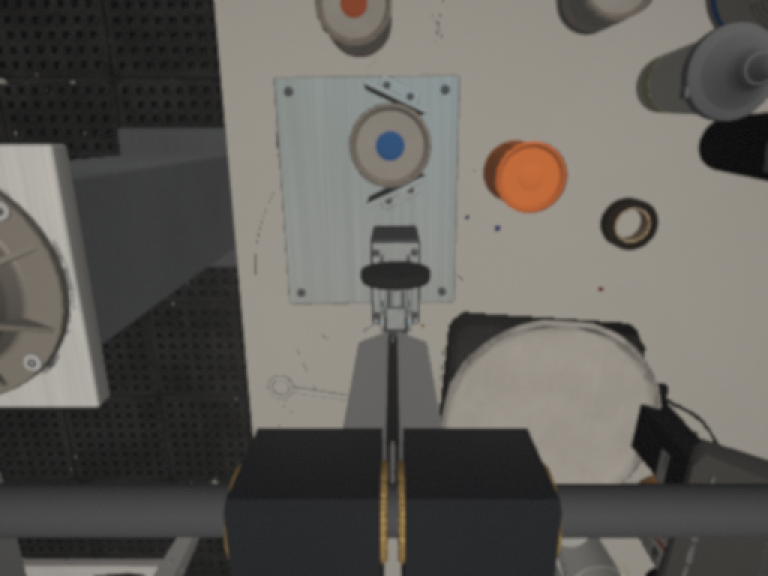

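Both jaws look close to the lid, but the measurements scatter by about 3 mm, and the upward force suggests the tin tipped a little. I'll push again lower and gently, reading forces.

Request:
{"method": "apply_moves", "body": {"deltas": [0.03,-0.05,0,0,0.05,-0.085,0,0,0.07,-0.118,0,0,0.07,-0.118,0.02,0,0.07,-0.118,0.06,0,0.07,-0.118,0.1,0,0.07,-0.118,0.14,0,0.07,-0.118,0.18,0,0.07,-0.118,0.22,0,0.07,-0.118,0.255,0,0.07,-0.118,0.278,0,0.07,-0.118,0.289,0,0.07,-0.118,0.289,0,0.07,-0.095,0.289,0,0.07,-0.075,0.289,0,0.07,-0.065,0.289,0,0.07,-0.058,0.289,0,0.07,-0.055,0.289,0,0.07,-0.053,0.289,0,0.07,-0.053,0.289,0]}}

```text
t: 10.52
tcp_pos: [0.4668, 0.1631, 0.0736]
tcp_rot: [-2.221, -2.222, -0.0]
ft_force: [-0.7, 1.3, 0.2]
width: 0.0004
grasp_force: 0.0
```

Run:
```python
from fit import *
import plant;print([n for n in dir(plant) if n[0]!='_'])
st();print(observe()['moment'])
```

```text
['MotionError', 'boxes_of', 'capture', 'grip_depth', 'hand_in', 'landmark_of', 'observe']
{'t': 10.5167, 'tcp_pos': [0.4668, 0.1631, 0.0736], 'tcp_rot': [-2.2207, -2.2217, -0.0001], 'ft_force': [-0.6661, 1.2851, 0.2476], 'joint_pos': [-1.0345, 0.3081, 0.6756, 2.1288, -0.2714, 0.7881, -0.1881], 'width': 0.0004}
[-0.05997969  0.08749516 -0.00572292]
```

Request:
{"method": "apply_moves", "body": {"deltas": [0,0.002,0,0,0,0.003,0,0,0,0.004,0,0,0,0.004,0,0]}}

```text
t: 10.85
tcp_pos: [0.4711, 0.163, 0.0734]
tcp_rot: [-2.221, -2.222, 0.0]
ft_force: [-0.6, 0.7, 0.1]
width: 0.0008
grasp_force: 0.2
```

Run:
```python
from fit import *
import plant;print(plant.grip_depth,observe()['moment'])
```

```text
0.0188 [-0.02056092  0.12300597 -0.03989409]
```

Request:
{"method": "apply_moves", "body": {"deltas": [0,0.001,0,0,0,0.002,0,0,0,0.002,0,0]}}

```text
t: 11.1
tcp_pos: [0.4729, 0.163, 0.0733]
tcp_rot: [-2.221, -2.222, 0.001]
ft_force: [-3.1, -0.4, 2.7]
width: 0.0007
grasp_force: 1.9
```

Run:
```python
from fit import *
st();print(observe()['moment'])
c=wrist();save(c,'w6');fit(c)
```

```text
{'t': 11.1, 'tcp_pos': [0.4729, 0.163, 0.0733], 'tcp_rot': [-2.2206, -2.2216, 0.001], 'ft_force': [-3.1174, -0.3925, 2.7086], 'joint_pos': [-1.0236, 0.3193, 0.6731, 2.1163, -0.2786, 0.7927, -0.1769], 'width': 0.0007}
[ 0.11474358  0.96666371 -0.02825339]
wall 0.07 524 [0.5199 0.1618] 9.604192612219634e-06
wall 0.1 858 [0.5194 0.1609] 0.000292886652420424
lid ((516.5826416015625, 164.27581787109375), 37.25362014770508) ((520.1287841796875, 169.32537841796875), (55.20925521850586, 73.05835723876953), 61.010616302490234)
jaw 1 860 [521.9 203.4] [ 4.4 59.9] 65.7
```

Run:
```python
import cv2
cv2.imwrite('pics/w6c.png',cv2.resize(cv2.imread('pics/w6.png')[40:340,200:512],(624,600),interpolation=3))
```

```text
(no output)
```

View pics/w6c.png

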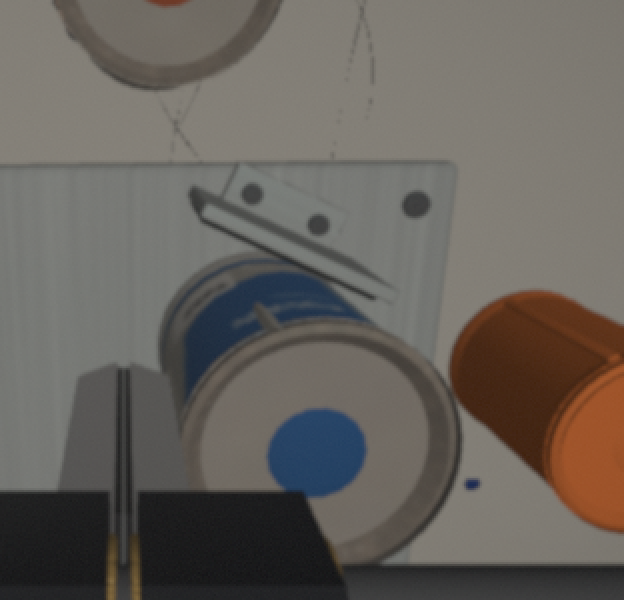

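The crop shows the jaw's dark lining touching the tin's wall near (310,270). The jaws stop the tin at the same place each time, so it is home. I'll retreat, re-measure, and check the obstacles around the handle.

Request:
{"method": "apply_moves", "body": {"deltas": [0,-0.002,0,0,0,-0.005,0,0,0,-0.012,0,0,0,-0.03,0,0,0,-0.065,0,0,0,-0.065,0,0,0,-0.065,-0.04,0,0,-0.065,-0.08,0,0,-0.065,-0.12,0,0,-0.065,-0.16,0,0,-0.065,-0.2,0,0,-0.065,-0.24,0,0,-0.065,-0.29,0,0,-0.065,-0.29,0,0,-0.065,-0.29,0]}}

```text
t: 12.4
tcp_pos: [0.409, 0.1635, 0.3658]
tcp_rot: [-2.22, -2.222, -0.008]
ft_force: [0.0, -0.3, -0.9]
width: 0.0003
grasp_force: 0.0
```

Run:
```python
from fit import *
st();c=wrist();fit(c)
for n in ('scene1','side1','w5'):
    P=world(dict(np.load(n+'.npz'))).reshape(-1,3)
    P=P[(P[:,0]>.3)&(P[:,0]<.8)&(P[:,1]>-.35)&(P[:,1]<.15)&(P[:,2]>.12)&(P[:,2]<.6)]
    H,_,_=np.histogram2d(P[:,0],P[:,1],bins=[np.arange(.3,.81,.05),np.arange(-.35,.151,.05)]);Z=np.zeros_like(H)
    for p in P: 
        i,j=int((p[0]-.3)/.05),int((p[1]+.35)/.05)
        if i<10 and j<10: Z[i,j]=max(Z[i,j],p[2])
    print(n);print(Z.round(2))
```

```text
{'t': 12.4, 'tcp_pos': [0.409, 0.1635, 0.3658], 'tcp_rot': [-2.2204, -2.2215, -0.0078], 'ft_force': [0.0022, -0.2516, -0.9471], 'joint_pos': [-1.2827, -0.1872, 0.652, 1.8457, 0.1127, 1.4412, -0.6527], 'width': 0.0003}
wall 0.07 114 [0.5201 0.1622] 2.637045415614353e-06
wall 0.1 124 [0.5198 0.162 ] 1.4844375709063292e-05
lid ((518.1130981445312, 162.678955078125), 34.05073165893555) ((518.3215942382812, 162.50820922851562), (66.38740539550781, 67.1078109741211), 6.416079521179199)
jaw 1 139 [521.7 203.8] [ 4.2 59.2] 65.6
jaw -1 62 [508.2 114.5] [26.8  4.4] 24.2
scene1
[[0.   0.   0.   0.   0.   0.   0.   0.   0.   0.  ]
 [0.   0.   0.   0.   0.   0.   0.   0.   0.   0.  ]
 [0.   0.   0.   0.   0.   0.   0.   0.   0.   0.14]
 [0.   0.   0.   0.   0.   0.   0.   0.13 0.26 0.14]
 [0.   0.   0.   0.   0.   0.24 0.24 0.27 0.29 0.14]
 [0.   0.   0.   0.   0.   0.   0.   0.   0.   0.  ]
 [0.   0.   0.   0.   0.   0.   0.   0.   0.   0.  ]
 [0.   0.   0.   0.   0.   0.   0.   0.   0.   0.  ]
 [0.   0.   0.24 0.24 0.24 0.24 0.   0.   0.   0.  ]
 [0.   0.   0.28 0.28 0.28 0.28 0.   0.   0.   0.
[... 375 characters left out ...]
 0.  ]
 [0.   0.   0.   0.   0.   0.   0.   0.   0.   0.  ]
 [0.   0.   0.   0.24 0.24 0.23 0.   0.   0.   0.  ]
 [0.   0.   0.28 0.28 0.28 0.27 0.   0.   0.   0.  ]]
w5
[[0.   0.   0.   0.   0.   0.   0.   0.   0.   0.  ]
 [0.   0.   0.   0.   0.   0.   0.   0.   0.   0.  ]
 [0.   0.   0.   0.   0.   0.   0.   0.   0.5  0.5 ]
 [0.   0.   0.   0.   0.   0.   0.   0.   0.27 0.52]
 [0.   0.   0.   0.   0.   0.   0.25 0.19 0.5  0.52]
 [0.   0.   0.   0.   0.   0.   0.   0.   0.49 0.51]
 [0.   0.   0.   0.   0.   0.   0.   0.   0.   0.  ]
 [0.   0.   0.   0.   0.   0.   0.   0.   0.   0.  ]
 [0.   0.   0.   0.24 0.24 0.24 0.   0.   0.   0.  ]
 [0.   0.   0.   0.26 0.27 0.26 0.   0.   0.   0.  ]]
```

Request:
{"method": "apply_moves", "body": {"deltas": [-0.03,0.0,0,0,-0.07,0.02,0,0,-0.11,0.04,0,0,-0.15,0.06,0,0,-0.19,0.08,0,0,-0.23,0.1,0,0,-0.263,0.111,0,0,-0.263,0.111,0,0,-0.263,0.111,0.03,0,-0.263,0.111,0.07,0,-0.263,0.111,0.11,0,-0.263,0.111,0.135,0,-0.263,0.111,0.146,0,-0.263,0.111,0.146,0,-0.263,0.111,0.146,0]}}

```text
t: 13.7
tcp_pos: [0.5191, -0.1006, 0.2177]
tcp_rot: [2.222, 2.221, -0.002]
ft_force: [-0.1, 0.3, 1.0]
width: 0.0001
grasp_force: 0.0
```

Run:
```python
from fit import *
st();c=wrist();save(c,'w7');rep(c)
P=world(c).reshape(-1,3);h=P[(P[:,2]>.2)&(P[:,2]<.262)&(P[:,0]>.49)&(P[:,0]<.55)&(P[:,1]>-.07)&(P[:,1]<.0)]
print(len(h),h.min(0),h.max(0),h.mean(0))
```

```text
{'t': 13.7, 'tcp_pos': [0.5191, -0.1006, 0.2177], 'tcp_rot': [2.222, 2.2205, -0.0016], 'ft_force': [-0.0551, 0.2893, 1.0332], 'joint_pos': [-0.9012, 0.2722, 1.174, 1.9221, -0.277, 1.1277, 0.38], 'width': 0.0001}
deck 8407 0.0622 ((497.1519470214844, 31.388214111328125), (174.18605041503906, 63.19464874267578), 0.530261218547821)
wait 0 
clamp 4413 [ 0.508 -0.09   0.151] [0.537 0.041 0.319]
handle low-y [ 0.519 -0.09   0.298] [ 0.508 -0.09   0.263] [ 0.532 -0.089  0.319]
2504 [ 0.51421558 -0.04771442  0.21293359] [ 5.31620339e-01 -3.87326794e-05  2.48057096e-01] [ 0.52259486 -0.02400437  0.23475372]
```

View pics/w7.png

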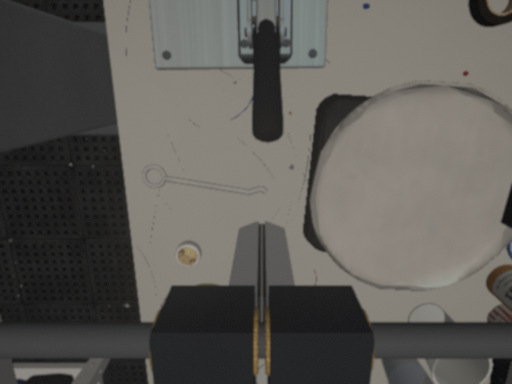

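The handle grip shows at (267,80–140), with its end at (268,135), directly ahead of the closed fingers at (262,225). I'll push it along its arc.

Request:
{"method": "apply_moves", "body": {"deltas": [0.018,0.003,0,0,0.033,0.003,-0.001,0,0.041,0.003,-0.004,0,0.049,0.003,-0.01,0,0.057,0.003,-0.017,0,0.065,0.003,-0.022,0,0.072,0.003,-0.027,0,0.079,0.003,-0.032,0,0.086,0.003,-0.036,0,0.094,0.003,-0.039,0,0.101,0.003,-0.041,0,0.109,0.003,-0.044,0,0.116,0.003,-0.046,0,0.116,0.003,-0.046,0]}}

```text
t: 14.92
tcp_pos: [0.5225, 0.0176, 0.2636]
tcp_rot: [2.219, 2.224, 0.0]
ft_force: [0.5, 0.2, 0.2]
width: 0.0003
grasp_force: 0.0
```

Run:
```python
from fit import *
st();c=capture('side');np.savez('s2.npz',**c);rep(c)
for q in ('clamp_foot','handle_end'):print(q,[(np.round(d['centre'],3).tolist(),round(d['conf'],2)) for d in landmark_of(q,c)[:2]])
c=wrist();save(c,'w8')
```

```text
{'t': 14.9167, 'tcp_pos': [0.5225, 0.0176, 0.2636], 'tcp_rot': [2.219, 2.2238, 0.0001], 'ft_force': [0.5066, 0.1632, 0.1543], 'joint_pos': [-1.2222, 0.1905, 1.2372, 1.8736, -0.1923, 1.211, 0.0799], 'width': 0.0003}
deck 822 0.0586 ((497.9975891113281, 101.22146606445312), (184.916015625, 318.9222106933594), 4.7833452224731445)
lid 133 0.1343 ((515.3761596679688, 165.08644104003906), 37.70574951171875) [0.5173 0.1633 0.1345]
jaws 124 [0.484 0.081 0.085] [0.55  0.218 0.112]
wait 134 ((484.96978759765625, 281.0960388183594), 37.416893005371094)
clamp 202 [ 0.502 -0.042  0.151] [0.539 0.099 0.32 ]
handle low-y [ 0.524 -0.032  0.237] [ 0.517 -0.042  0.233] [ 0.531 -0.019  0.242]
clamp_foot [([0.519, 0.063, 0.262], 0.62)]
handle_end []
```

The force is zero and the handle is still open, so the fingertips slid over its end. I'll go back round and push with the tip deeper.

Request:
{"method": "apply_moves", "body": {"deltas": [0,0,-0.04,0,0,0,-0.075,0,-0.03,0,-0.075,0,-0.07,0,-0.075,0,-0.1,0,-0.075,0,-0.118,0,-0.075,0,-0.118,0,-0.075,0,-0.118,0,-0.04,0,-0.118,0,0,0,-0.118,0,0.04,0,-0.118,0,0.064,0,-0.118,0,0.064,0,-0.1,0,0.064,0,-0.085,0,0.064,0,-0.077,0,0.064,0,-0.071,0,0.062,0,-0.067,0,0.06,0,-0.063,0,0.056,0,-0.063,0,0.056,0]}}

```text
t: 16.7
tcp_pos: [0.5228, -0.0466, 0.2085]
tcp_rot: [2.22, 2.222, 0.002]
ft_force: [-0.5, -1.9, 0.3]
width: 0.0008
grasp_force: 0.8
```

```bash
cat > hd.py <<'E'
from fit import *
st();c=wrist();P=world(c).reshape(-1,3);h=P[(P[:,2]>.17)&(P[:,2]<.30)&(abs(P[:,0]-.522)<.014)&(P[:,1]<.12)]
T=observe()['tcp_pos'];h=h[h[:,1]>T[1]+.012]
e=h[h[:,1]<h[:,1].min()+.02] if len(h) else h
print('handle near',len(h),h.min(0).round(3),'top',h[h[:,2].argmax()].round(3),e.mean(0).round(3))
c=capture('scene');P=world(c).reshape(-1,3);h=P[(P[:,2]>.16)&(P[:,2]<.32)&(abs(P[:,0]-.522)<.03)&(P[:,1]<.2)&(P[:,1]>-.1)]
print('scene clamp',h.min(0).round(3),h.max(0).round(3))
for q in ('clamp_foot','handle_end'):print(q,[(np.round(d['centre'],3).tolist(),round(d['conf'],2)) for d in landmark_of(q,c)[:2]])
E
python3 hd.py
```

```text
{'t': 16.7, 'tcp_pos': [0.5228, -0.0466, 0.2085], 'tcp_rot': [2.2203, 2.222, 0.0017], 'ft_force': [-0.517, -1.8559, 0.2751], 'joint_pos': [-1.0147, 0.2824, 1.1908, 1.9428, -0.2941, 1.1084, 0.2968], 'width': 0.0008}
handle near 6593 [ 0.509 -0.035  0.17 ] top [ 0.521 -0.028  0.256] [ 0.523 -0.024  0.25 ]
scene clamp [ 0.499 -0.061  0.16 ] [0.537 0.127 0.319]
clamp_foot [([0.52, 0.093, 0.256], 0.43)]
handle_end [([0.518, -0.035, 0.254], 0.54)]
```

Request:
{"method": "apply_moves", "body": {"deltas": [0.006,0,-0.005,0,0.012,0,-0.01,0,0.018,0,-0.015,0,0.024,0,-0.019,0,0.03,0,-0.023,0,0.036,0,-0.026,0,0.042,0,-0.029,0,0.048,0,-0.031,0,0.048,0,-0.031,0]}}

```text
t: 17.65
tcp_pos: [0.5225, 0.0026, 0.2387]
tcp_rot: [-2.219, -2.224, -0.001]
ft_force: [0.2, -1.2, 0.4]
width: 0.0005
grasp_force: 0.6
```

```bash
python3 hd.py
```

```text
{'t': 17.65, 'tcp_pos': [0.5225, 0.0026, 0.2387], 'tcp_rot': [-2.2192, -2.2236, -0.0006], 'ft_force': [0.197, -1.1517, 0.3859], 'joint_pos': [-1.1693, 0.2371, 1.2381, 1.9087, -0.2444, 1.165, 0.16], 'width': 0.0005}
handle near 4861 [0.509 0.014 0.17 ] top [0.523 0.024 0.284] [0.522 0.025 0.271]
scene clamp [ 0.499 -0.012  0.16 ] [0.54  0.176 0.319]
clamp_foot [([0.52, 0.148, 0.212], 0.51)]
handle_end [([0.52, 0.015, 0.282], 0.53)]
```

Request:
{"method": "apply_moves", "body": {"deltas": [0.006,0,-0.002,0,0.012,0,-0.004,0,0.018,0,-0.006,0,0.024,0,-0.008,0,0.03,0,-0.009,0,0.036,0,-0.01,0,0.041,0,-0.01,0,0.046,0,-0.01,0,0.051,0,-0.01,0,0.051,0,-0.01,0]}}

```text
t: 18.68
tcp_pos: [0.5224, 0.0525, 0.2484]
tcp_rot: [2.22, 2.222, -0.001]
ft_force: [-1.0, -4.7, 3.6]
width: 0.0008
grasp_force: 2.4
```

```bash
python3 hd.py
```

```text
{'t': 18.6833, 'tcp_pos': [0.5224, 0.0525, 0.2484], 'tcp_rot': [2.2198, 2.2222, -0.0007], 'ft_force': [-0.9692, -4.6815, 3.6216], 'joint_pos': [-1.2718, 0.2333, 1.2463, 1.8903, -0.2379, 1.1856, 0.058], 'width': 0.0008}
handle near 2684 [0.509 0.064 0.17 ] top [0.521 0.07  0.29 ] [0.522 0.076 0.267]
scene clamp [0.506 0.008 0.16 ] [0.536 0.167 0.32 ]
clamp_foot [([0.52, 0.161, 0.174], 0.38)]
handle_end [([0.519, 0.07, 0.288], 0.46)]
```

Request:
{"method": "apply_moves", "body": {"deltas": [0.004,0,0,0,0.008,0,0,0,0.012,0,0,0,0.016,0,0,0,0.019,0,0,0,0.021,0,0,0,0.021,0,0,0]}}

```text
t: 19.47
tcp_pos: [0.5219, 0.0702, 0.248]
tcp_rot: [2.221, 2.218, -0.005]
ft_force: [0.1, -18.2, -1.8]
width: 0.0005
grasp_force: 8.9
```

```bash
python3 hd.py
```

```text
{'t': 19.4667, 'tcp_pos': [0.5219, 0.0702, 0.248], 'tcp_rot': [2.2214, 2.2181, -0.005], 'ft_force': [0.133, -18.2068, -1.818], 'joint_pos': [-1.2997, 0.2416, 1.2439, 1.8868, -0.2426, 1.1871, 0.0262], 'width': 0.0005}
handle near 2102 [0.511 0.082 0.171] top [0.522 0.089 0.291] [0.522 0.092 0.245]
scene clamp [0.506 0.007 0.16 ] [0.535 0.168 0.32 ]
clamp_foot [([0.494, 0.112, 0.001], 0.62), ([0.486, 0.282, 0.001], 0.55)]
handle_end [([0.522, 0.091, 0.289], 0.46)]
```

Request:
{"method": "apply_moves", "body": {"deltas": [-0.004,0,0,0,-0.01,0,0,0,-0.03,0,0,0,-0.07,0,0,0,-0.07,0,-0.04,0,-0.07,0,-0.08,0,-0.07,0,-0.11,0,-0.07,0,-0.11,0,-0.07,0,-0.11,0]}}

```text
t: 20.42
tcp_pos: [0.523, 0.0037, 0.3594]
tcp_rot: [-2.219, -2.223, -0.005]
ft_force: [-0.3, 0.4, 0.0]
width: 0.0004
grasp_force: 0.0
```

```bash
python3 hd.py
python3 - <<'E'
from fit import *
c=wrist();save(c,'w9');fit(c);rep(c)
d=capture('side');save(d,'s9');fit(d);rep(d)
print([(np.round(x['centre'],3).tolist(),round(x['conf'],2)) for x in landmark_of('tin',d)[:3]])
a=cv2.resize(cv2.imread('pics/w9.png'),(400,300));b=cv2.resize(cv2.imread('pics/s9.png')[150:270,210:370],(400,300),interpolation=3)
cv2.imwrite('pics/f.png',np.hstack([a,b]))
E
```

```text
{'t': 20.4167, 'tcp_pos': [0.523, 0.0037, 0.3594], 'tcp_rot': [-2.2193, -2.2228, -0.0053], 'ft_force': [-0.3161, 0.3949, 0.006], 'joint_pos': [-1.3465, 0.0578, 1.3094, 1.7243, -0.0594, 1.4005, -0.026], 'width': 0.0004}
handle near 1142 [0.51  0.016 0.17 ] top [0.523 0.086 0.291] [0.524 0.026 0.172]
scene clamp [0.506 0.007 0.16 ] [0.535 0.166 0.287]
clamp_foot [([0.52, 0.159, 0.172], 0.5)]
handle_end [([0.521, 0.086, 0.291], 0.77)]
lid ((517.9972534179688, 162.34315490722656), 33.729644775390625) ((517.9674072265625, 154.53192138671875), (50.98689270019531, 66.73888397216797), 89.7847900390625)
jaw -1 124 [523.2 120.9] [59.6  4.3] 25.8
deck 12690 0.0621 ((514.3903198242188, 98.29607391357422), (211.1069793701172, 196.67938232421875), 0.0048450022004544735)
lid 1688 0.1392 ((517.9972534179688, 162.34315490722656), 33.729644775390625) [0.5169 0.1562 0.142 ]
jaws 232 [0.495 0.106 0.085] [0.551 0.147 0.111]
wait 0 
clamp 1518 [0.508 0.012 0.151] [0.537 0.12  0.291]
handle low-y [0.522 0.028 0.169] [0.508 0.012 0.151] [0.537 0.042 0.18 ]
wall 0.1 26 [0.517  0.1584] 1.2190109866720405e-05
lid ((517.0252685546875, 161.4307098388672), 36.82354736328125) ((517.2882080078125, 164.84814453125), (64.40269470214844, 64.63399505615234), 31.888216018676758)
jaw 1 6 [519.3 208.1] [ 3.7 49.7] 71.0
deck 817 0.0587 ((507.3649597167969, 104.02787780761719), (197.64398193359375, 310.90521240234375), 2.5116522312164307)
lid 127 0.1373 ((517.0252685546875, 161.4307098388672), 36.82354736328125) [0.5178 0.1722 0.1399]
jaws 122 [0.484 0.08  0.085] [0.55  0.221 0.112]
wait 128 ((486.7347106933594, 280.888671875), 36.00827407836914)
clamp 136 [0.508 0.022 0.153] [0.536 0.119 0.287]
handle low-y [0.529 0.032 0.166] [0.508 0.022 0.156] [0.535 0.047 0.174]
[([0.433, 0.41, 0.006], 0.75), ([0.65, 0.136, -0.003], 0.67), ([0.519, 0.16, 0.058], 0.49)]
```

View pics/f.png

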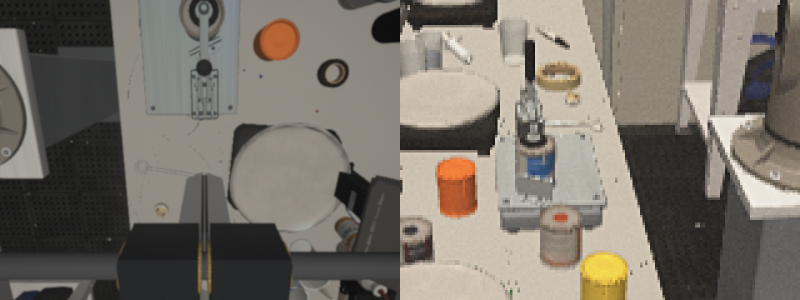

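The final views show the handle upright at (204,68), the bar level with the foot on the lid at (203,12), and the tin still in the nest.

```bash
python3 -c "
from plant import *
print(hand_in())"
```

```text
the job is handed in; nothing more can be done
None
```

The tin is pushed home against both jaws, the toggle clamp is locked with its foot on the lid, and the job is handed in at about 20 s; the one slip was a first handle push that slid over the end and had to be repeated deeper.

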